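# Clear the honey jar, then lift the bread roll with the tongs

### The arm

A 6-joint arm with a two-finger parallel gripper is mounted at the origin on a cart in front of the work surface, level with it; the furniture and walls round the work are solid. World frame = base frame: x ahead of the robot, y to its left, z up, the work surface at z = 0. Lengths are in mm, angles in rad, forces in N, time in s.
With the tool pointing down it reaches from about 275 to 1000 mm from the base axis. Payload 8.4 kg.
Tool frame: the origin (TCP) lies on the centre line of the jaws, within the pads' length; the fingertips stand 22 mm ahead of it and the grasp point (between the pads) lies 3 mm ahead of it; z points along the fingers, y is the direction in which the jaws open and shut (so a half turn about z gives the same grasp; the last joint's range is limited). The gripper opens to 85 mm and grips with 20 to 120 N. Pads are 22 mm wide; open, the fingers measure 114 mm over their backs; the gripper's body (76 mm by 85 mm) begins 54 mm behind the grasp point. The pads swing forward as they close: fully open they stand 13 mm farther back than shut.
Start: joints at [-1.175, 0.353, 1.633, -0, 1.155, -0.002], TCP at [242.118, -576.2, 253.281] pointing down, gripper open.
Joint ranges: [-2.63, 2.63], [-0.92, 2.1], [0.06, 2.66], [-1.3, 4.44], [0, 2.69], [-3.02, 3.02]. Speed limits (rad/s): [2.22, 2.22, 2.79, 3.14, 3.14, 3.14].

### API

Orientations are given as [roll, pitch, yaw] about the fixed x, y, z axes, in that order (R = Rz(yaw) Ry(pitch) Rx(roll)).
In Python, from rig import r gives the robot as it stands.
- The arm moves only by the tool carry_out, never from a script. Its argument "rows" is text: rows parted by semicolons, each of 5 numbers parted by spaces: the opening, from 0 (shut) to 1 (fully open), then the shift along the tool's x, y, z in units of 30 mm (1.0 is 30 mm), then the turn about the tool's z in units of 8 degrees (1.0 is 8 degrees). A call has 1 to 12 rows; each row shifts and turns the commanded pose from where the row before left it, along the tool's axes as they then stand; what a row does not reach is not made up. A row lasts 1/8 s, in which the tool goes at most 62.5 mm and 10.7 degrees, less where a joint would pass 70% of its speed; a pose out of reach is approached as far as the arm can. A call is refused whole if a number of a shift passes 1 or a number of a turn 1, either way. A call with a gripper value outside its range is refused whole. The fingers move at their own pace and stop on an object; "newtons" is the grip in N (left out, the last holds). Time passes only in rows, so rows that do not move let the fingers close. It gives the time, the measured TCP pose, the force and the opening at its end, in the units of the state.
- r.sense(): the state, without advancing time (a new reading comes with each control period).
- r.grab_frame(name): name is "side" or "top"; returns the picture (420x560x3 uint8, blue, green, red); there is no depth.
- r.get_calibration(name): a dict with "intrinsics" (3x3 intrinsics, pixels), "position" and "rotation" of the camera in the world. Camera axes: x right, y up, looking along -z (the intrinsics and any distortion apply to the point x, -y, -z); pixel columns grow to the right and rows downward; lengths in mm; the calibration is good to about 2 mm. A picture is of the moment at which its call begins. get_calibration takes no time and is no camera call.
- r.sign_off(): hands the job in, once; it reports no verdict.
The state is a dict: "clock": time; "qpos": joint angles; "qvel": joint speeds; "joint_efforts": joint torques, N m; "eef_pos": TCP position; "tcp_rot": TCP orientation; "contact_force": force on the tool from outside, world axes, zero at the start; "wrist_torque": the same for the moment, N m; "opening": opening from 0.0 (shut) to 1.0 (fully open).
Only numpy, scipy, OpenCV 4.12 (cv2) and the standard library are available. Lean on these libraries where they do the work, as an engineer would, in place of code of your own. Each camera call takes 0.05 s, during which the arm holds its last target.

### The job

Take the honey jar off the wooden board and stand it upright on the worktop beside the board. Then pick up the spring tongs, close them on the small bread roll that lies on the board and lift it, never touching the roll with the gripper itself and leaving the bell, the dark chocolate cookie stack and the dark fig jar where they are. Finish while still holding the tongs, with the roll squeezed between their tips at least 8 cm above the board and held still.

Things in the scene. Friction and masses are not known exactly. Their poses are not given: they have to be found in the camera images.
- board: light wooden sample board, fixed to the worktop, 130 (its x) x 200 (its y) x 14 mm high; origin at the centre of its underside, on the worktop; its y axis points along its long side, roughly away from the robot, its x axis to the robot's right. The jar stands on its near half, the roll on its far half
- jar_center (a point): honey jar, amber glass with a yellow-gold lid, upright cylinder 56 mm in diameter and 95 mm high, about 0.25 kg, loose; this point is at its centre, 47.5 mm above its underside. Starts on the near half of the board
- bun_center (a point): small round bread roll, brown with a pale cross on top, 46 mm in diameter (vertical sides from 11 to 24 mm above its underside), 38 mm high, about 45 g, loose and rigid; this point is at its centre, 19 mm above its underside. Starts on the far half of the board
- tongs_grip (a point): steel spring tongs, 0.1 kg, 215 mm long, 30 mm high, loose, lying flat on the worktop right of the board. Point midway between the two teal grip plates, near the centre of mass, 15 mm above the underside. x axis along the tongs to the tips, z up; squeeze along y. Each plate is 48 mm long and 30 mm high; open, 58 mm over the outer faces at mid-length (63 front, 53 rear end). Pivot 85 mm behind this point
- tongs_tips (a point): point midway between the two tip cups of the tongs, 15 mm above the underside, 85 mm ahead of tongs_grip on its x axis (same axes). The cups are shallow Vs 43 mm long and 30 mm high; the gap between them is about 75 mm with the tongs open, about 65 mm when held part closed at 52 mm over the grip plates, and 46 mm (fitting round the roll) when closed on it
- tongs_left (a joint): closing angle of each arm of the tongs (both move alike), rad: 0 open, 0.10 closed on the roll (41 mm over the grip plates, plates parallel), 0.20 fully closed. They spring open by themselves: squeezing the plates takes 7 N at first, about 10 N at the roll, so a gripper set to 52 mm carries them by spring force with the tips still open
- bell_mid (a point): bystander: call bell, silver dome on a black foot, 84 mm in diameter, 50 mm high, left of the board; point at its centre, 25 mm up
- cookies_mid (a point): bystander: stack of chocolate cookies in a tied bag, about 70 mm in diameter, 84 mm high, beyond the board on the right; point on its axis, 28 mm up
- fig_jar_mid (a point): bystander: dark brown fig jam jar with a gold lid, 60 mm in diameter, 80 mm high, right of the tongs; point at its centre, 40 mm up
There are look-alikes about, which are no part of the job. Leave any red or turquoise look-alike of the part that bears jar_center alone.

How it is judged (in metres and radians):
On the way, in this order (a step that is already met when the one before it is completed fails the run):
1. the honey jar stands upright and released on the worktop, off the board, with the roll still on the board (height (world z) of jar_center between 0.043 and 0.053 m and angle between jar_center's own z axis and vertical below 0.1 rad and contact force between jar and the fingers below 0.1 N and contact force between jar and board below 0.1 N and linear speed of jar below 0.03 m/s and height (world z) of bun_center between 0.028 and 0.045 m), for 0.2 s.
2. the tongs, gripped, lift the roll off the board between their tips (height (world z) of bun_center above 0.055 m and distance between bun_center and tongs_tips below 0.025 m and contact force between bun and tongs above 0.5 N and contact force between the fingers and tongs above 2 N), for 0.2 s.
At the end, for the whole second after the job is handed in: Gripper holds tongs (over 2 N); tips closed on the roll (over 0.5 N, within 25 mm of their middle, joint over 0.06), its centre over 110 mm up, still, touched by no robot part, board or jar. Honey jar upright (0.1 rad) and still on the worktop, off the board (height (world z) of bun_center above 0.11 m and distance between bun_center and tongs_tips below 0.025 m and value of joint tongs_left above 0.06 rad and contact force between bun and tongs above 0.5 N and contact force between the fingers and tongs above 2 N and contact force between bun and the arm below 0.2 N and contact force between bun and the fingers below 0.2 N and contact force between each of bun, jar and board below 0.1 N and contact force between bun and jar below 0.1 N and linear speed of each of bun, jar below 0.03 m/s and height (world z) of jar_center between 0.043 and 0.053 m and angle between jar_center's own z axis and vertical below 0.1 rad); the arm keeps its last pose, push and grip.
It fails at once if the robot itself touches the roll (contact force between bun and the fingers above 0.5 N or contact force between bun and the arm above 0.5 N).
It fails at once if the roll falls off the board or is dropped to the worktop (height (world z) of bun_center below 0.026 m).
It fails at once if a bystander (bell, cookie stack, fig jar) is moved more than 30 mm (distance of any of bell_mid, cookies_mid, fig_jar_mid from where it was at the start of the episode above 0.03 m).
It also fails if it takes over 64 s, if anything falls off the work surface, if the arm or the gripper's body presses on something with over 40 N, if the wrist force passes 120 N, or if a joint passes its speed limit or range.

## Working session

There is one attempt and no reset: what is moved stays moved. The work goes in short steps, Python scripts to look and compute and a tool call to move; the robot and the scene stay as the last step left them, time stands still between calls to the robot, and variables do not carry over. Pictures are saved under pics/ and viewed, and the job is handed in when it is done.

Besides the shell and the picture viewer there is one more tool, called after "Request:" in YAML: its name, and indented under it one key for each argument. carry_out: Moves the arm, as the interface text tells. Its arguments: {"type":"object","properties":{"rows":{"type":"string"},"newtons":{"type":"number"}},"required":["rows"]}

```bash
mkdir -p pics; python3 - <<'E'
from rig import r
import cv2,numpy as np
for n in("side","top"):
    im=r.grab_frame(n); cv2.imwrite(f"pics/{n}0.png",im)
    c=r.get_calibration(n); print(n,c)
print(r.sense())
E
```

```text
side {'intrinsics': array([[427.86576329,   0.        , 273.08952734],
       [  0.        , 427.86576329, 205.24847219],
       [  0.        ,   0.        ,   1.        ]]), 'position': array([   7.56974938, 1019.29702443,  550.82842124]), 'rotation': array([ 1.17420489,  0.01299197, -2.63802012])}
top {'intrinsics': array([[421.29055299,   0.        , 278.38160044],
       [  0.        , 421.29055299, 211.19175562],
       [  0.        ,   0.        ,   1.        ]]), 'position': array([ 462.82587637,  -33.78746499, 1255.89062481]), 'rotation': array([ 0.09548706,  0.01886284, -1.59877023])}
{'clock': 0.1, 'qpos': array([-1.17541988e+00,  3.53593981e-01,  1.63406381e+00, -1.74272504e-05,
        1.15520088e+00, -2.42396647e-03]), 'qvel': array([-0.00193592, -0.00163905, -0.00342446,  0.00010458,  0.00152203,
       -0.00087349]), 'joint_efforts': array([-1.49760490e-03, -6.06360984e+01, -3.42820466e+01, -4.01354248e-05,
        4.06455685e-03, -3.07418236e-05]), 'eef_pos': array([ 241.94581075, -575.83269625,  252.62558148]), 'tcp_rot': array([-3.14032661e+00,  1.28660412e-05,  3.97807470e-01]), 'contact_force': array([-0.09024523,  0.17423992,  0.82178868]), 'wrist_torque': array([-0.02131604,  0.01864786,  0.02729532]), 'opening': 1.0019028245736368}
```

View pics/side0.png

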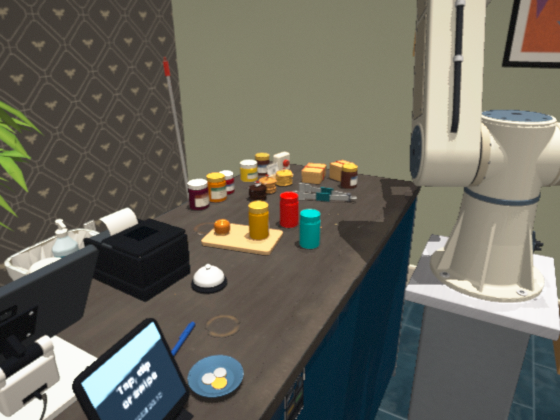

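View pics/top0.png

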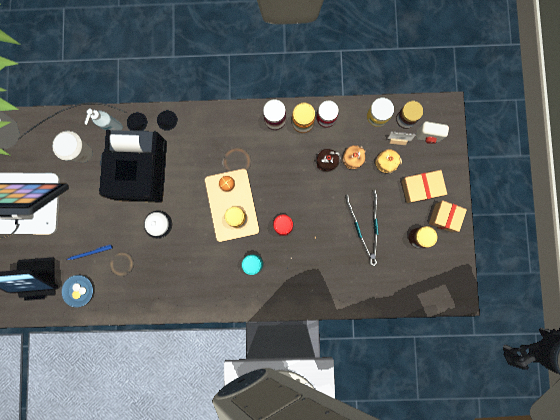

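Candidates: the honey jar is either the amber one on the board (top 234,216; side 258,220), the red one (283,225 / 289,210), the turquoise one (251,264 / 310,230), or the yellow-lid jars at the back (303,117) and right (425,237, the fig jar). The amber one on the board matches the description. I'll check it in a close crop and measure.

```bash
cat >h.py <<'E'
import numpy as np,cv2
from scipy.spatial.transform import Rotation as R
from rig import r
def cal(n):
    c=r.get_calibration(n); return c['intrinsics'],np.array(c['position']),R.from_euler('xyz',c['rotation']).as_matrix()
def ray(n,uv):
    K,p,Rm=cal(n); d=np.linalg.inv(K)@np.array([uv[0],uv[1],1.]); return p,Rm@(d*[1,-1,-1])
def onz(n,uv,z):
    p,d=ray(n,uv); return (p+d*(z-p[2])/d[2]).round(1)
def proj(n,P):
    K,p,Rm=cal(n); c=Rm.T@(np.array(P,float)-p); c=K@(c*[1,-1,-1]); return (c[:2]/c[2]).round(1)
def crop(im,x0,y0,x1,y1,s,f): cv2.imwrite(f,cv2.resize(im[y0:y1,x0:x1],None,fx=s,fy=s,interpolation=cv2.INTER_CUBIC))
E
python3 - <<'E'
from h import *
t=cv2.imread('pics/top0.png');s=cv2.imread('pics/side0.png')
crop(t,190,160,300,280,5,'pics/ct1.png');crop(t,330,170,450,275,5,'pics/ct2.png');crop(s,190,170,370,260,4,'pics/cs1.png')
E
```

```text
(no output)
```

View pics/ct1.png

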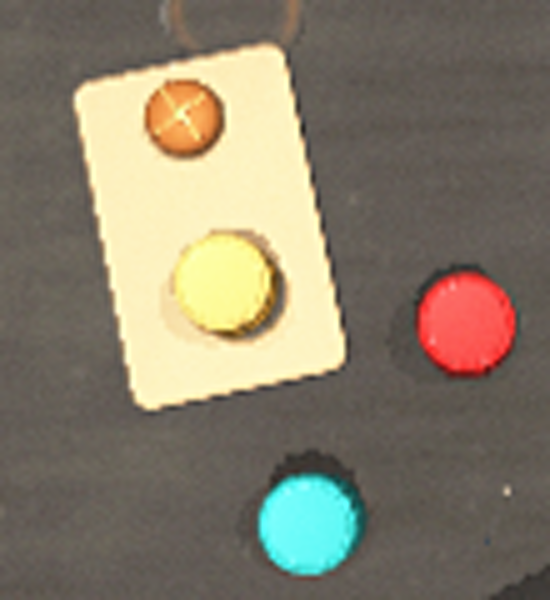

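View pics/ct2.png

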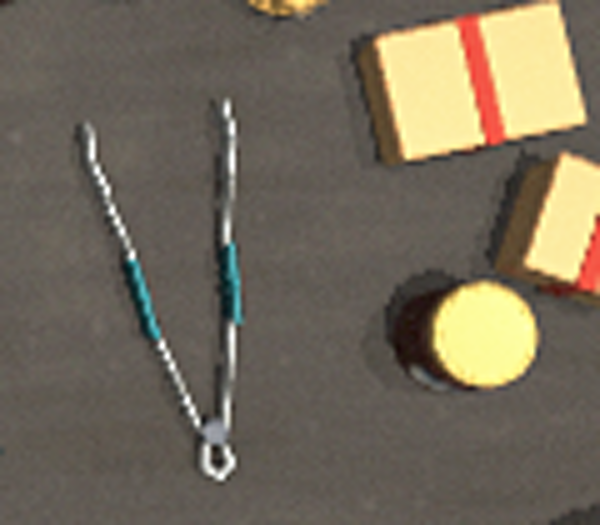

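View pics/cs1.png

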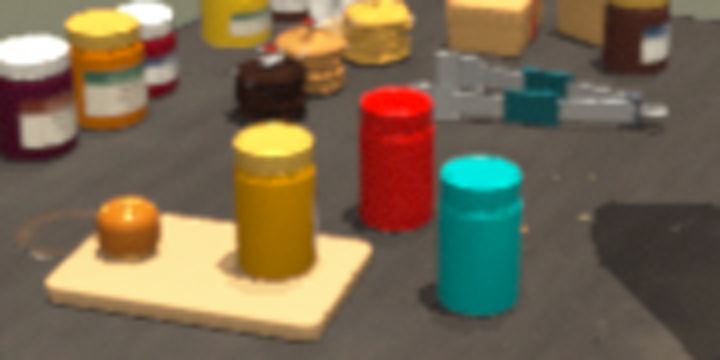

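The crops show the amber jar with the gold lid on the near half of the board (crop 225,284). It is clearly distinct from the red jar (467,323) and the turquoise one (308,524). The tongs pivot is at crop 2 (216,432), with teal plates at (143,299) and (232,284).

```bash
python3 - <<'E'
from h import *
def a(p,z,x0=190,y0=160,s=5): return onz('top',(x0+(p[0]+.5)/s-.5,y0+(p[1]+.5)/s-.5),z)
print('jar',a((225,284),109)); print('bun',a((184,118),36)); print('red',a((467,323),95),'turq',a((308,524),95))
C=[a(p,14) for p in [(75,88),(285,42),(347,365),(138,412)]]; print('board',C,np.mean(C,0),[np.linalg.norm(C[i]-C[i-1]) for i in range(4)])
b=lambda p,z:a(p,z,330,170)
piv=b((216,432),30);l=b((143,299),30);rr=b((232,284),30);tl=b((86,126),30);tr=b((226,102),30)
print('piv',piv,'plates',l,rr,(l+rr)/2,'tips',tl,tr,(tl+tr)/2)
g=(l+rr)/2;print(np.linalg.norm(g-piv),np.linalg.norm(l-rr),np.linalg.norm((tl+tr)/2-piv), np.degrees(np.arctan2(*( (tl+tr)/2-piv)[[1,0]])),np.degrees(np.arctan2(*(g-piv)[[1,0]])))
print('fig',b((485,334),80)); print('bell',onz('top',(157,224),40),'cook',onz('top',(327,160),70))
# side: consistency
S=lambda p,z: onz('side',(190+(p[0]+.5)/4-.5,170+(p[1]+.5)/4-.5),z)
print('side jar base',S((275,262),14),'lid',S((274,140),109),'bun',S((130,230),33))
print(proj('side',[*a((184,118),36)[:2],33]), proj('side',[*g[:2],30]))
for n in ('side','top'):
  p,d=ray(n,(0,0));print(p)
E
```

```text
jar [562.5 105.  109. ]
bun [667.3 136.2  36. ]
red [538.2 -26.7  95. ] turq [430.5  63.5  95. ]
board [array([691.2, 204.4,  14. ]), array([715.2,  77.8,  14. ]), array([520.7,  45.2,  14. ]), array([496.5, 169.3,  14. ])] [605.9   124.175  14.   ] [np.float64(197.83857055690638), np.float64(128.85480200597883), np.float64(197.213108083616), np.float64(126.43753398417736)]
piv [ 443.1 -282.4   30. ] plates [ 520.9 -244.    30. ] [ 528.1 -295.8   30. ] [ 524.5 -269.9   30. ] tips [ 623.1 -215.4   30. ] [ 634.7 -297.7   30. ] [ 628.9  -256.55   30.  ]
82.3541741504339 52.29799231328103 187.58961191921057 7.920608372253638 8.730293786360201
fig [ 493.7 -423.3   80. ]
bell [553.  339.7  40. ] cook [ 719.7 -157.5   70. ]
side jar base [564.8 107.3  14. ] lid [559.7 112.4 109. ] bun [660.9 143.5  33. ]
[221.7 225.7] [324.3 189.5]
[   7.56974938 1019.29702443  550.82842124]
[ 462.82587637  -33.78746499 1255.89062481]
```

```bash
cat >>h.py <<'E'
def plan(tx,ty,tz,yaw=None):
    s=r.sense(); p=s['eef_pos'];Rm=R.from_euler('xyz',s['tcp_rot']).as_matrix(); y=s['tcp_rot'][2]
    print('clk %.2f'%s['clock'],'tcp',p.round(1),'rot',s['tcp_rot'].round(3),'op %.3f'%s['opening'],'F',s['contact_force'].round(1))
    d=np.array([tx,ty,tz])-p
    print('total units tool xyz now', (Rm.T@d/30).round(2))
    if yaw is not None: 
        dy=(yaw-y+np.pi)%(2*np.pi)-np.pi
        print('turn units',round(-np.degrees(dy)/8,2),'then xyz',((Rm@R.from_euler('z',-dy).as_matrix()).T@d/30).round(2))
E
python3 -c "
from h import *
plan(562,106,160,0.145)"
```

```text
clk 0.10 tcp [ 241.9 -575.8  252.6] rot [-3.14   0.     0.398] op 1.002 F [-0.1  0.2  0.8]
total units tool xyz now [ 18.64 -16.82   3.11]
turn units 1.81 then xyz [ 13.84 -20.94   3.11]
```

Request:
carry_out:
  rows: "1 0 0 0 0.9; 1 0 0 0 0.9; 1 0.66 -1 0 0; 1 0.66 -1 0 0; 1 0.66 -1 0 0; 1 0.66 -1 0 0; 1 0.66 -1 0 0; 1 0.66 -1 0 0; 1 0.66 -1 0 0; 1 0.66 -1 0 0; 1 0.66 -1 0 0; 1 0.66 -1 0 0"

```text
clock: 1.6
eef_pos: [394.4, -249.3, 253.1]
tcp_rot: [-3.141, 0.0, 0.146]
contact_force: [0.4, -0.0, 0.3]
opening: 0.998
```

Request:
carry_out:
  rows: "1 0.66 -1 0 0; 1 0.66 -1 0 0; 1 0.66 -1 0 0; 1 0.66 -1 0 0; 1 0.66 -1 0 0; 1 0.66 -1 0 0; 1 0.66 -1 0 0; 1 0.66 -1 0 0; 1 0.66 -1 0 0; 1 0.66 -0.9 0 0; 1 0 0 0 0; 1 0 0 0 0"

```text
clock: 3.1
eef_pos: [546.2, 71.9, 252.9]
tcp_rot: [3.141, 0.001, 0.147]
contact_force: [-1.0, -0.9, -0.8]
opening: 1.002
```

```bash
python3 -c "
from h import *
plan(562,106,160,0.145)
s=r.grab_frame('side');crop(s,150,90,350,260,4,'pics/s1.png')"
```

```text
clk 3.10 tcp [546.2  71.9 252.9] rot [3.141e+00 1.000e-03 1.470e-01] op 1.002 F [-1.  -0.9 -0.8]
total units tool xyz now [ 0.69 -1.05  3.09]
turn units 0.01 then xyz [ 0.69 -1.05  3.09]
```

View pics/s1.png

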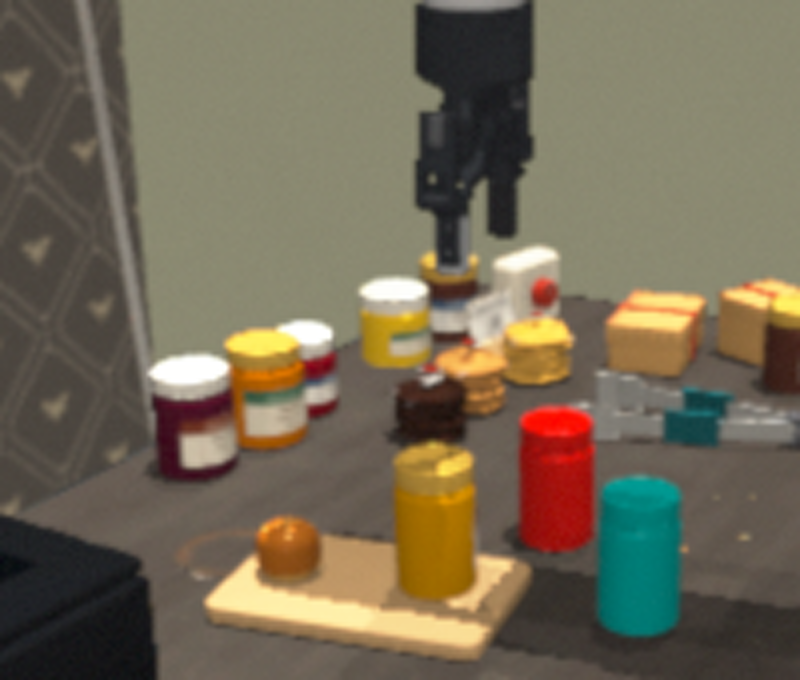

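The view shows the gripper above and behind the jar. The jar lid is at side px (258.4,204) and the roll at (222,227). Nothing is disturbed. I'll check these with two-ray triangulation.

```bash
python3 - <<'E'
from h import *
print(onz('side',(258.4,204.1),109),onz('side',(222,227),33))
def tri(uvt,uvs):
    p,d=ray('top',uvt);q,e=ray('side',uvs);d/=np.linalg.norm(d);e/=np.linalg.norm(e)
    A=np.c_[d,-e];t=np.linalg.lstsq(A,q-p,rcond=None)[0];a=p+d*t[0];b=q+e*t[1];return a.round(1),b.round(1)
print(tri((234.6,216.4),(258.4,204.1)),tri((226.4,183.2),(222,227)))
# tcp check in side: fingertips expected
s=r.sense();print(proj('side',s['eef_pos']+[0,0,-22]),proj('side',s['eef_pos']+[6,42,-9]),proj('side',s['eef_pos']+[-6,-42,-9]))
E
```

```text
[560.9 108.9 109. ] [661.6 143.   33. ]
(array([562.7, 105.2, 107.2]), array([563. , 105.4, 107.3])) (array([668.4, 137.1,  29.3]), array([666.8, 136.1,  28.9]))
[269.2 157.5] [259.  156.5] [278.7 149.2]
```

Request:
carry_out:
  rows: "1 0.35 -0.52 0 0; 1 0.34 -0.53 0 0; 1 0 0 0 0; 1 0 0 1 0; 1 0 0 1 0; 1 0 0 1 0; 1 0 0 0.5 0; 1 0 0 0 0; 1 0 0 0 0"

```text
clock: 4.28
eef_pos: [563.4, 106.5, 149.3]
tcp_rot: [-3.142, -0.001, 0.146]
contact_force: [2.1, -0.4, -0.5]
opening: 1.002
```

```bash
python3 -c "
from h import *
plan(562,106,80,0.145)
s=r.grab_frame('side');crop(s,150,90,350,260,4,'pics/s2.png')"
```

```text
clk 4.28 tcp [563.4 106.5 149.3] rot [-3.142e+00 -1.000e-03  1.460e-01] op 1.002 F [ 2.1 -0.4 -0.5]
total units tool xyz now [-0.05  0.01  2.31]
turn units 0.01 then xyz [-0.05  0.01  2.31]
```

View pics/s2.png

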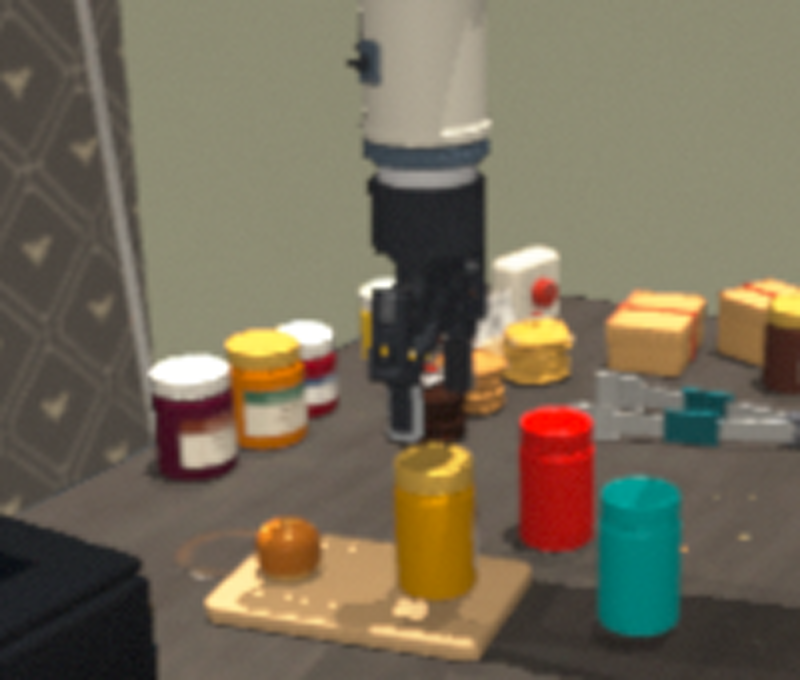

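The fingers straddle the jar, with the lid at crop (434,457) and the fingers above it at (405,430) and (455,385). I'll descend and close.

Request:
carry_out:
  rows: "1 0 0 0.8 0; 1 0 0 0.8 0; 1 0 0 0.7 0; 1 0 0 0 0; 1 0 0 0 0"
  newtons: 35

```text
clock: 4.95
eef_pos: [563.4, 106.5, 80.5]
tcp_rot: [-3.142, -0.002, 0.146]
contact_force: [0.0, 0.5, 0.4]
opening: 1.001
```

Request:
carry_out:
  rows: "0.4 0 0 0 0; 0.4 0 0 0 0; 0.4 0 0 0 0; 0.4 0 0 0 0; 0.4 0 0 0 0; 0.4 0 0 0 0"

```text
clock: 5.7
eef_pos: [563.3, 106.6, 80.3]
tcp_rot: [-3.141, -0.002, 0.146]
contact_force: [-1.6, 0.8, 5.4]
opening: 0.647
```

Request:
carry_out:
  rows: "0.4 0 0 -0.4 0; 0.4 0 0 -0.5 0; 0.4 0 0 -0.6 0; 0.4 0 0 0 0; 0.4 0 0 0 0"

```text
clock: 6.32
eef_pos: [562.5, 106.4, 124.4]
tcp_rot: [3.142, -0.0, 0.146]
contact_force: [-0.3, -0.1, -2.2]
opening: 0.648
```

```bash
python3 -c "
from h import *
plan(445,185,120,0.145)
s=r.grab_frame('side');crop(s,150,90,350,260,4,'pics/s3.png')"
```

```text
clk 6.33 tcp [562.5 106.4 124.4] rot [ 3.142 -0.     0.146] op 0.648 F [-0.3 -0.1 -2.2]
total units tool xyz now [-3.49 -3.17  0.15]
turn units 0.01 then xyz [-3.5  -3.16  0.15]
```

View pics/s3.png

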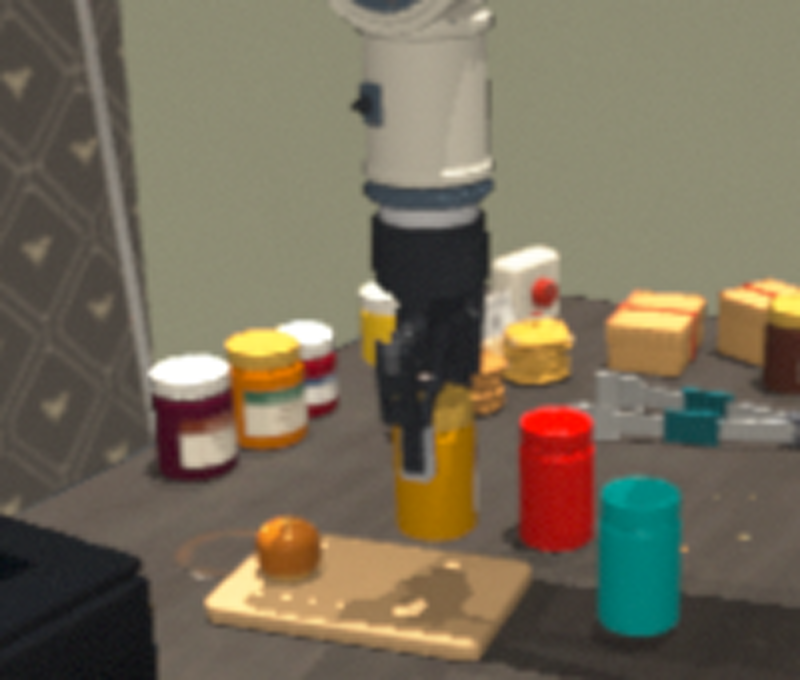

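The jar is held upright and lifted 44 mm. Moving it to the near-left spot next.

Request:
carry_out:
  rows: "0.4 -0.5 -0.45 0 0; 0.4 -0.7 -0.63 0 0; 0.4 -0.7 -0.63 0 0; 0.4 -0.7 -0.63 0 0; 0.4 -0.6 -0.54 0 0; 0.4 -0.3 -0.28 0 0; 0.4 0 0 0 0; 0.4 0 0 0.6 0; 0.4 0 0 0.6 0; 0.4 0 0 0.4 0; 0.4 0 0 0 0; 0.4 0 0 0 0"

```text
clock: 7.88
eef_pos: [445.4, 184.9, 76.6]
tcp_rot: [-3.142, -0.0, 0.146]
contact_force: [0.2, 0.5, -1.3]
opening: 0.651
```

```bash
python3 -c "
from h import *
plan(445,185,66.3,0.145)
s=r.grab_frame('side');crop(s,150,120,350,290,4,'pics/s4.png')"
```

```text
clk 7.88 tcp [445.4 184.9  76.6] rot [-3.142 -0.     0.146] op 0.651 F [ 0.2  0.5 -1.3]
total units tool xyz now [-0.01 -0.01  0.34]
turn units 0.01 then xyz [-0.01 -0.01  0.34]
```

View pics/s4.png

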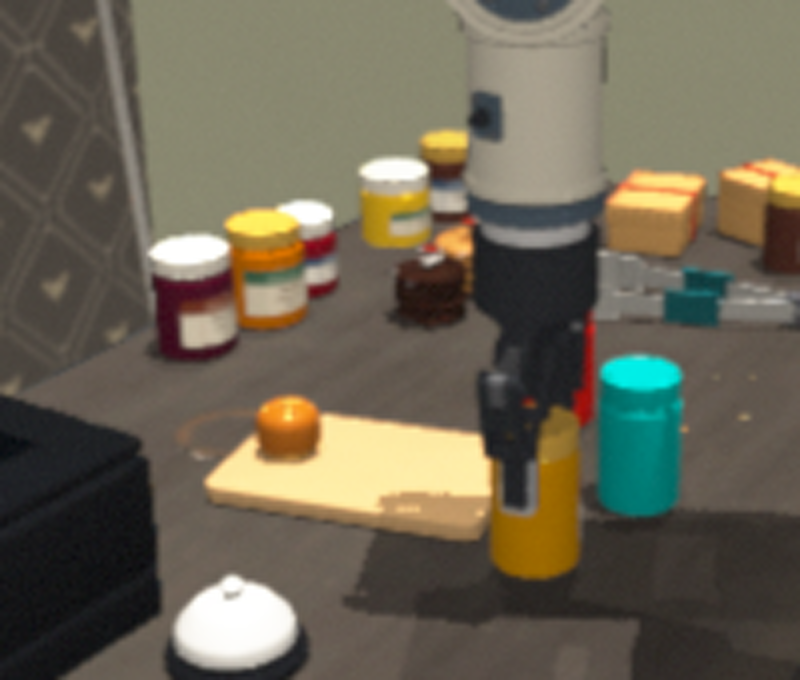

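The jar hangs just above the worktop off the board, clear of the turquoise jar (crop 640,435). I'll lower it in small rows.

Request:
carry_out:
  rows: "0.4 0 0 0.2 0; 0.4 0 0 0.12 0; 0.4 0 0 0 0; 0.4 0 0 0 0"

```text
clock: 8.43
eef_pos: [444.8, 184.8, 66.6]
tcp_rot: [3.142, 0.0, 0.147]
contact_force: [0.6, 0.7, -1.9]
opening: 0.642
```

Request:
carry_out:
  rows: "0.4 0 0 0.04 0; 0.4 0 0 0 0; 0.4 0 0 0 0"

```text
clock: 8.8
eef_pos: [445.0, 184.9, 66.3]
tcp_rot: [-3.142, -0.0, 0.146]
contact_force: [-3.7, -0.9, 10.7]
opening: 0.646
```

Contact with the worktop. Releasing and backing off upward.

Request:
carry_out:
  rows: "0.7 0 0 0 0; 0.8 0 0 0 0; 1 0 0 0 0; 1 0 0 0 0; 1 0 0 0 0; 1 0 0 0 0; 1 0 0 -0.5 0; 1 0 0 -1 0; 1 0 0 -1 0; 1 0 0 -1 0; 1 0 0 -1 0; 1 0 0 0 0"

```text
clock: 10.3
eef_pos: [446.3, 185.4, 203.5]
tcp_rot: [-3.14, -0.005, 0.146]
contact_force: [-0.1, 0.2, -0.1]
opening: 1.006
```

```bash
python3 -c "
from h import *
plan(525,-270,200,0.145)
s=r.grab_frame('side');crop(s,150,120,350,290,4,'pics/s5.png')
s=r.grab_frame('top');crop(s,190,160,390,310,4,'pics/t5.png')"
```

```text
clk 10.30 tcp [446.3 185.4 203.5] rot [-3.14  -0.005  0.146] op 1.006 F [-0.1  0.2 -0.1]
total units tool xyz now [ 0.38 15.4   0.1 ]
turn units 0.01 then xyz [ 0.4 15.4  0.1]
```

View pics/s5.png

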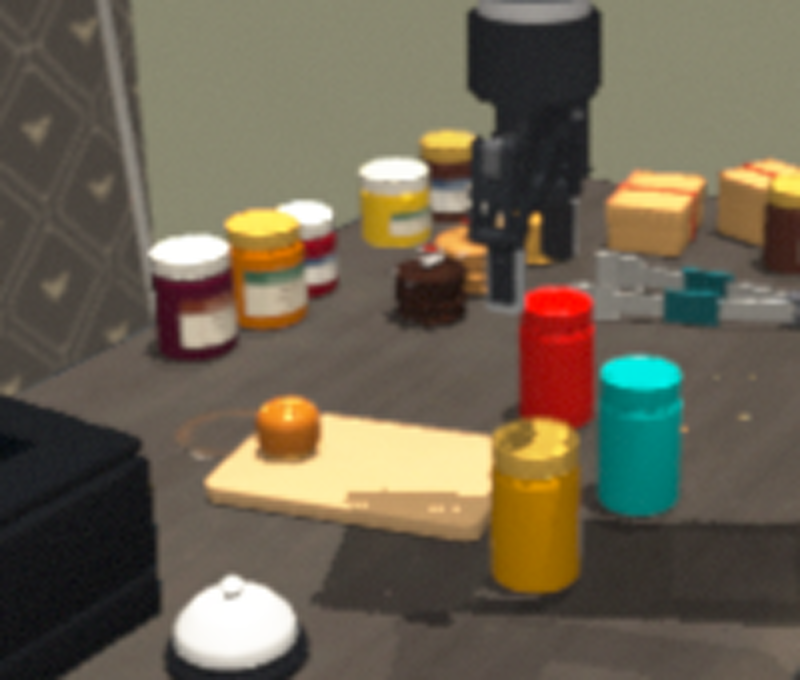

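View pics/t5.png

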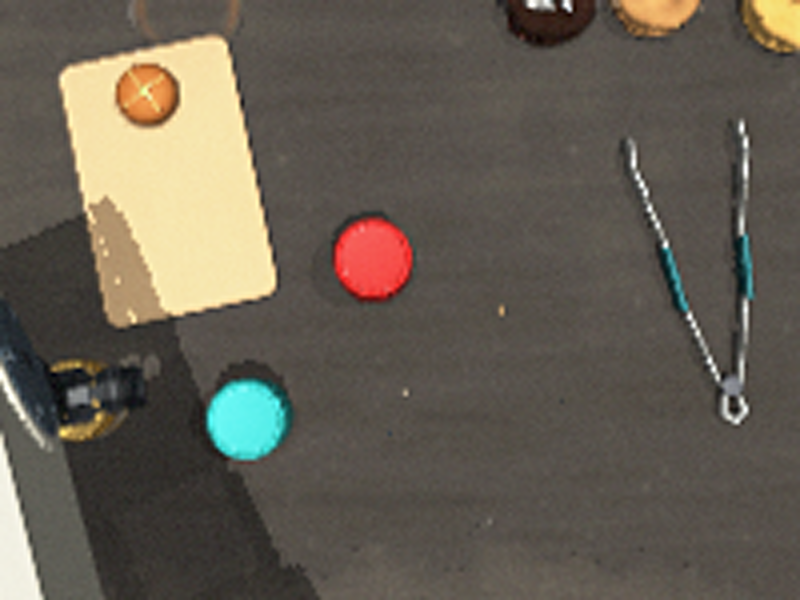

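The jar stands upright on the worktop near-left of the board and is released. The roll is still on the board (top crop 148,95). I'll refine the tongs position from this second picture: pivot (732,385), plates (673,278) and (743,267).

```bash
python3 - <<'E'
from h import *
def a(p,z): return onz('top',(190+(p[0]+.5)/4-.5,160+(p[1]+.5)/4-.5),z)
piv=a((732,385),30);l=a((673,279),28);rr=a((744,267),28);tl=a((630,150),28);tr=a((742,132),28)
g=(l+rr)/2;t=(tl+tr)/2
print(piv,g,t,[np.degrees(np.arctan2(v[1],v[0])).round(1) for v in(g-piv,t-piv,t-g)])
print('bun',a((148,95),36))
# side view: plates near at crop(690,308)->, far (706,284)
S=lambda p,z: onz('side',(150+(p[0]+.5)/4-.5,120+(p[1]+.5)/4-.5),z)
print('left plate mid',S((691,307),15),'far plate top',S((706,270),30))
E
```

```text
[ 443.4 -281.9   30. ] [ 524.7 -269.3   28. ] [ 621.8 -257.5   28. ] [np.float64(8.8), np.float64(7.8), np.float64(6.9)]
bun [666.8 135.5  36. ]
left plate mid [ 519.6 -242.7   15. ] far plate top [ 527.8 -294.5   30. ]
```

Request:
carry_out:
  rows: "1 0 1 0 0; 1 0 1 0 0; 1 0 1 0 0; 1 0 1 0 0; 1 0 1 0 0; 1 0 1 0 0; 1 0 1 0 0; 1 0 1 0 0; 1 0 1 0 0; 1 0.2 1 0 0; 1 0.2 1 0 0; 1 0 1 0 0"

```text
clock: 11.9
eef_pos: [509.0, -170.3, 199.2]
tcp_rot: [-3.141, 0.002, 0.146]
contact_force: [-0.3, 0.9, -0.8]
opening: 0.999
```

Request:
carry_out:
  rows: "1 0 1 0 0; 1 0 1 0 0; 1 0 1 0 0; 1 0 0.4 0 0; 1 0 0 1 0; 1 0 0 1 0; 1 0 0 1 0; 1 0 0 0 0; 1 0 0 0 0"

```text
clock: 13.02
eef_pos: [524.5, -270.2, 111.1]
tcp_rot: [3.142, -0.0, 0.147]
contact_force: [1.0, -0.4, 0.4]
opening: 0.997
```

```bash
python3 -c "
from h import *
plan(526,-269.5,26,0.142)
s=r.grab_frame('side');crop(s,250,100,400,220,5,'pics/s6.png')
s=r.grab_frame('top');crop(s,300,140,450,290,4,'pics/t6.png')"
```

```text
clk 13.03 tcp [ 524.5 -270.2  111.1] rot [ 3.142 -0.     0.147] op 0.997 F [ 1.  -0.4  0.4]
total units tool xyz now [ 0.05 -0.02  2.84]
turn units 0.03 then xyz [ 0.05 -0.02  2.84]
```

View pics/s6.png

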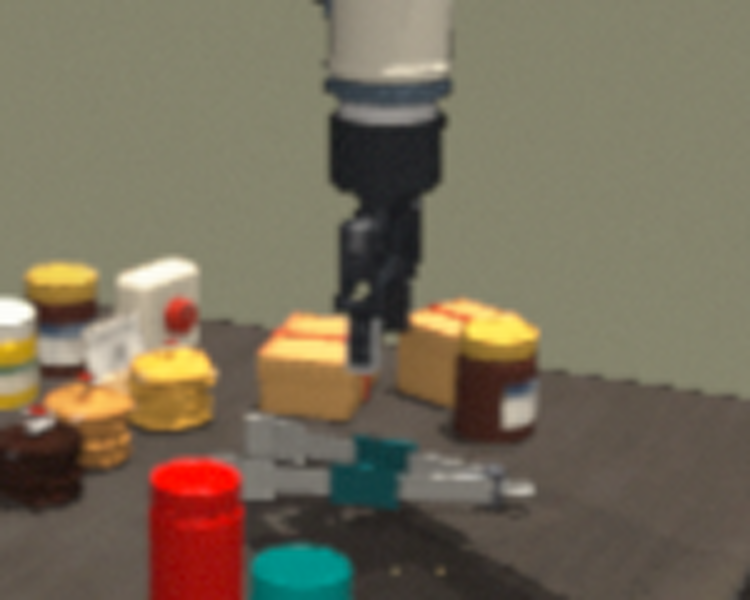

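View pics/t6.png

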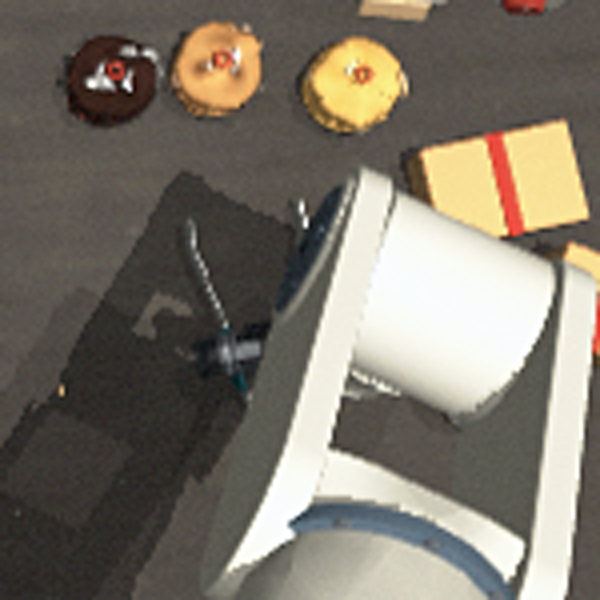

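```bash
python3 - <<'E'
from h import *
# s3: tcp (562.5,106.4,124.4), op .648 ; s6 open, tcp(524.5,-270.2,111.1)
def zat(uv,y):
    p,d=ray('side',uv);return (p+d*(y-p[1])/d[1]).round(1)
print(zat((150+415/4,90+476/4),106+28+8)); print(zat((150+415/4,90+476/4),106+28+3))
print(zat((250+364/5,100+374/5),-270+45+6))
E
```

```text
[555.5 142.  108.3]
[558.6 137.  105.8]
[ 511.1 -219.   100.6]
```

Request:
carry_out:
  rows: "1 0.05 -0.02 0.8 0; 1 0 0 0.8 0; 1 0 0 0.8 0; 1 0 0 0.4 0; 1 0 0 0.17 0; 1 0 0 0 0; 1 0 0 0 0"
  newtons: 40

```text
clock: 14.0
eef_pos: [526.1, -269.9, 22.2]
tcp_rot: [3.141, -0.001, 0.147]
contact_force: [0.3, -0.6, 0.6]
opening: 0.997
```

Request:
carry_out:
  rows: "0.62 0 0 0 0; 0.62 0 0 0 0; 0.62 0 0 0 0; 0.62 0 0 0 0; 0.62 0 0 0 0; 0.62 0 0 0 0"

```text
clock: 14.75
eef_pos: [526.3, -269.9, 22.4]
tcp_rot: [3.141, -0.001, 0.147]
contact_force: [-0.4, 0.6, 7.4]
opening: 0.621
```

```bash
python3 -c "
from h import *
plan(526,-269.5,26,0.142)
s=r.grab_frame('side');crop(s,250,100,400,220,5,'pics/s7.png')
s=r.grab_frame('top');crop(s,300,140,450,290,4,'pics/t7.png')"
```

```text
clk 14.75 tcp [ 526.3 -269.9   22.4] rot [ 3.141e+00 -1.000e-03  1.470e-01] op 0.621 F [-0.4  0.6  7.4]
total units tool xyz now [-0.01 -0.01 -0.12]
turn units 0.03 then xyz [-0.01 -0.01 -0.12]
```

View pics/s7.png

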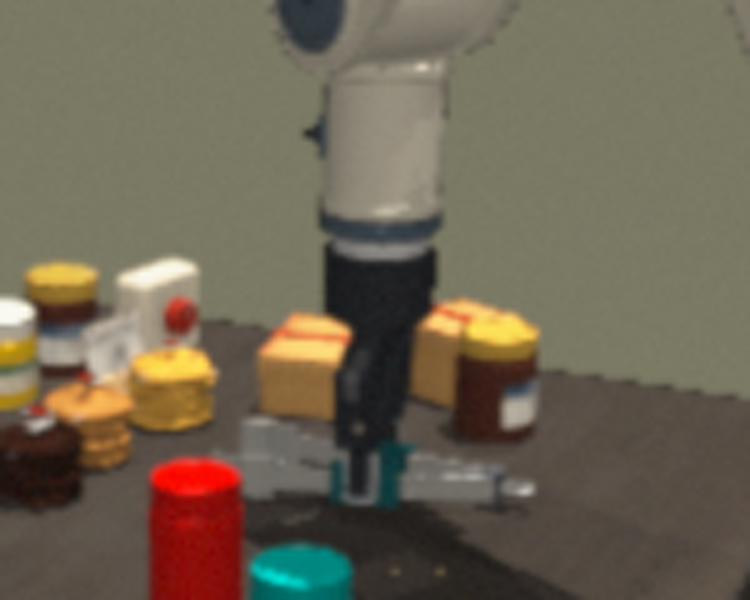

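View pics/t7.png

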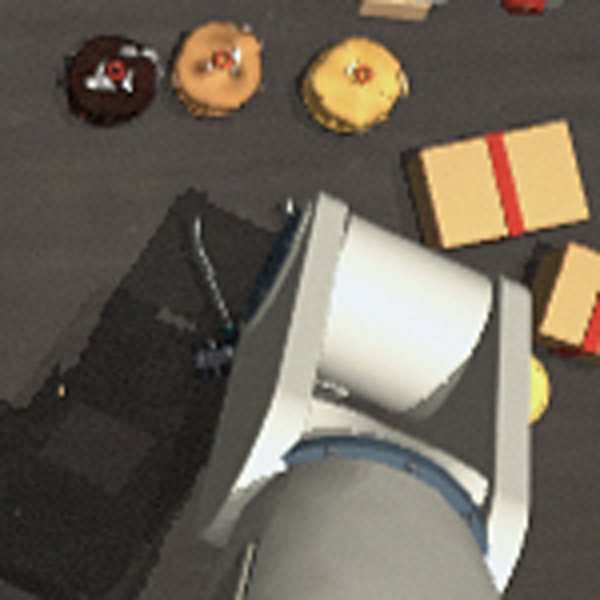

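The fingers are on both teal plates (side crop 360,475), and the tip cups have moved closer (197,220 and 290,205). Lifting a little to test the hold.

Request:
carry_out:
  rows: "0.61 0 0 -0.3 0; 0.61 0 0 -0.5 0; 0.61 0 0 -0.7 0; 0.61 0 0 -0.7 0; 0.61 0 0 0 0; 0.61 0 0 0 0"

```text
clock: 15.6
eef_pos: [525.3, -269.5, 87.2]
tcp_rot: [-3.141, 0.0, 0.146]
contact_force: [0.1, 0.6, -1.3]
opening: 0.611
```

```bash
python3 -c "
from h import *
plan(583,123,150,0.142)
s=r.grab_frame('side');crop(s,250,100,400,220,5,'pics/s8.png')
s=r.grab_frame('top');crop(s,300,140,450,290,4,'pics/t8.png')"
```

```text
clk 15.60 tcp [ 525.3 -269.5   87.2] rot [-3.141  0.     0.146] op 0.611 F [ 0.1  0.6 -1.3]
total units tool xyz now [  3.81 -12.66  -2.09]
turn units 0.03 then xyz [  3.75 -12.68  -2.09]
```

View pics/s8.png

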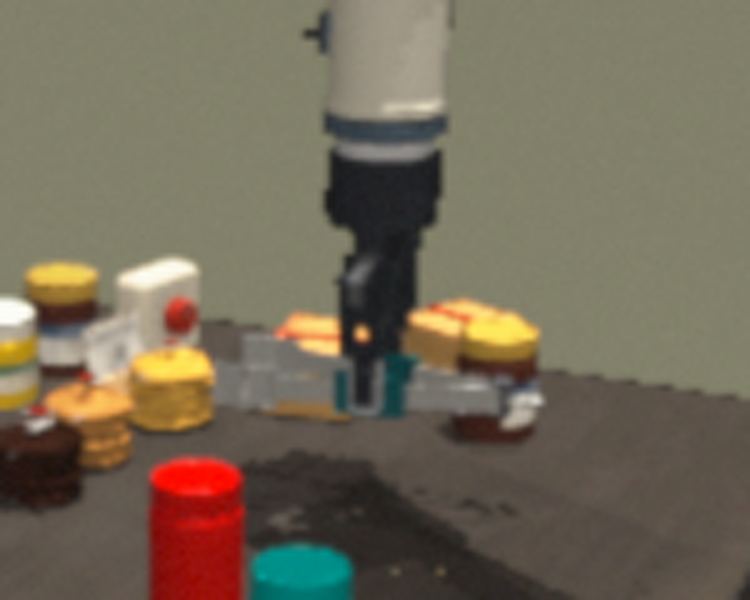

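View pics/t8.png

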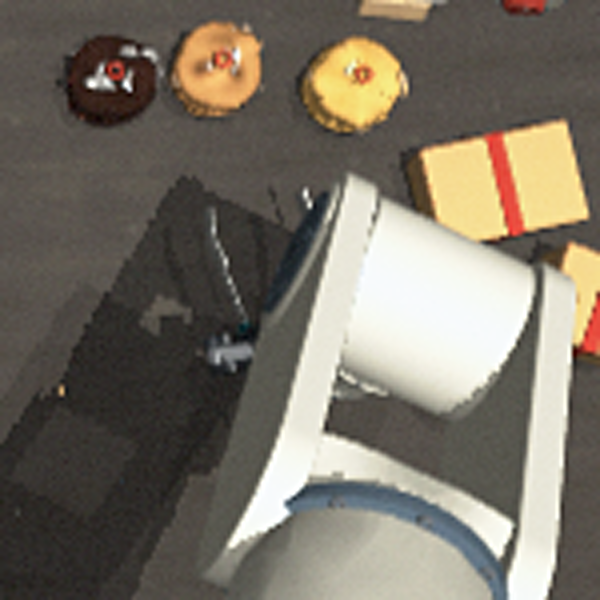

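The tongs are lifted level and held, with the opening at 0.611. I'll raise them above the red jar's height and carry them toward the roll.

Request:
carry_out:
  rows: "0.61 0 -0.2 -0.7 0; 0.61 0 -0.4 -0.7 0; 0.61 0.2 -0.7 -0.7 0; 0.61 0.3 -1 0 0; 0.61 0.3 -1 0 0; 0.61 0.3 -1 0 0; 0.61 0.3 -1 0 0; 0.61 0.3 -1 0 0; 0.61 0.3 -1 0 0; 0.61 0.3 -1 0 0; 0.61 0.3 -1 0 0; 0.61 0.3 -1 0 0"

```text
clock: 17.2
eef_pos: [566.5, 50.9, 151.5]
tcp_rot: [-3.141, -0.001, 0.147]
contact_force: [0.2, -0.3, -0.4]
opening: 0.61
```

Request:
carry_out:
  rows: "0.61 0.3 -1 0 0; 0.61 0.3 -0.7 0 0; 0.61 0.3 -0.5 0 0; 0.61 0.2 -0.3 0 0; 0.61 0 0 0 0; 0.61 0 0 0 0"

```text
clock: 17.95
eef_pos: [588.1, 127.1, 150.2]
tcp_rot: [3.141, 0.001, 0.146]
contact_force: [-0.5, 0.0, -1.1]
opening: 0.613
```

```bash
python3 -c "
from h import *
plan(582,124,150,0.142)
s=r.grab_frame('side');cv2.imwrite('pics/s9f.png',s);crop(s,150,120,350,270,4,'pics/s9.png')
s=r.grab_frame('top');cv2.imwrite('pics/t9f.png',s);crop(s,170,140,320,290,4,'pics/t9.png')"
```

```text
clk 17.95 tcp [588.1 127.1 150.2] rot [3.141e+00 1.000e-03 1.460e-01] op 0.613 F [-0.5  0.  -1.1]
total units tool xyz now [-0.21  0.07  0.01]
turn units 0.03 then xyz [-0.21  0.07  0.01]
```

View pics/s9.png

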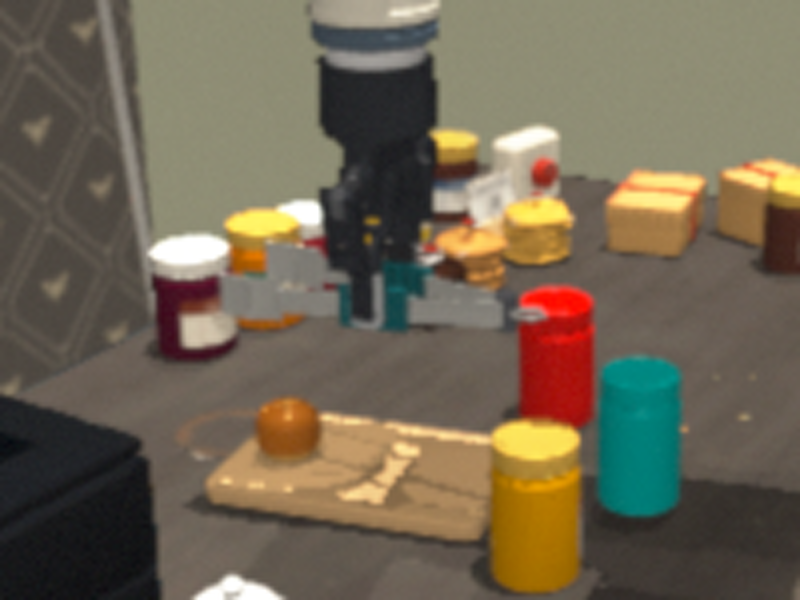

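View pics/t9.png

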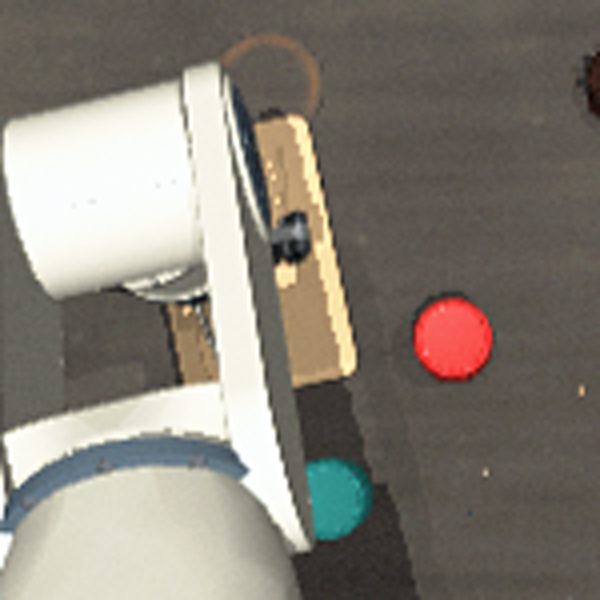

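The tongs are held level above the board. The top view is blocked by the arm, so I'll overlay predicted cup outlines on the side view to check the tip offset.

```bash
cat >>h.py <<'E'
def ov(src,tcp,yaw,out,box,sc=5,hw=32.5,off=85.,dz=-7.4,bun=(666.5,137,33)):
    im=cv2.imread(src); x0,y0,x1,y1=box; im=cv2.resize(im[y0:y1,x0:x1],None,fx=sc,fy=sc,interpolation=cv2.INTER_CUBIC)
    Rz=R.from_euler('z',yaw).as_matrix()
    q=lambda P:tuple(int(round(v)) for v in ((proj('side',P)+.5-[x0,y0])*sc-.5))
    for s,c in((1,(0,255,0)),(-1,(255,0,255))):
        pts=[q(np.array(tcp)+Rz@np.array([off+a,s*hw,dz+b])) for a,b in((-21.5,-15),(21.5,-15),(21.5,15),(-21.5,15))]
        cv2.polylines(im,[np.array(pts)],True,c,1)
        print(s,[tuple(p) for p in pts])
    for h,rad in((-8,23),(5,23)):
        pts=[q(np.array(bun)+[rad*np.cos(t),rad*np.sin(t),h]) for t in np.linspace(0,6.28,30)]
        cv2.polylines(im,[np.array(pts)],True,(255,255,0),1)
    cv2.imwrite(out,im)
E
python3 -c "
from h import *
s=r.sense()
ov('pics/s9f.png',s['eef_pos'],s['tcp_rot'][2],'pics/o9.png',(180,160,300,260))"
```

```text
1 [(197, 200), (126, 190), (122, 138), (194, 147)]
-1 [(251, 159), (182, 150), (179, 100), (249, 107)]
```

View pics/o9.png

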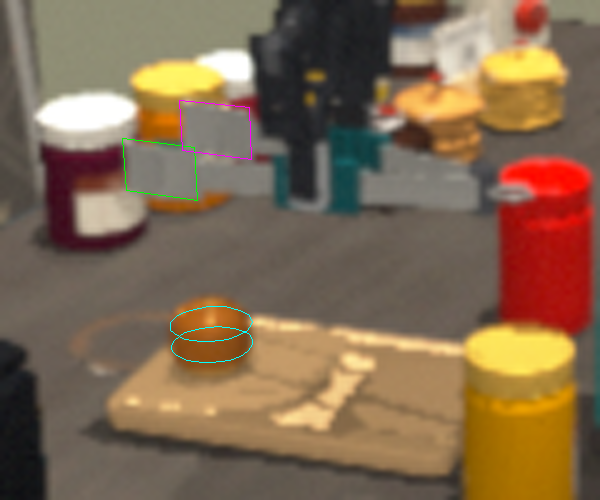

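The predicted cup outlines match the picture exactly (green 122–197, magenta 180–251), and the roll outline matches too. I'll line up and go partly down.

Request:
carry_out:
  rows: "0.61 -0.2 0.03 0.4 0; 0.61 0 0 0.5 0; 0.61 0 0 0.5 0; 0.61 0 0 0.3 0; 0.61 0 0 0 0; 0.61 0 0 0 0"

```text
clock: 18.8
eef_pos: [582.8, 126.1, 99.6]
tcp_rot: [-3.142, -0.0, 0.146]
contact_force: [-0.1, -0.0, -1.4]
opening: 0.611
```

```bash
python3 -c "
from h import *
plan(582.4,125.2,42.4)
s=r.sense()
cv2.imwrite('pics/s10f.png',r.grab_frame('side'))
ov('pics/s10f.png',s['eef_pos'],s['tcp_rot'][2],'pics/o10.png',(180,170,300,260))"
```

```text
clk 18.80 tcp [582.8 126.1  99.6] rot [-3.142 -0.     0.146] op 0.611 F [-0.1 -0.  -1.4]
total units tool xyz now [-0.02  0.03  1.91]
1 [(212, 238), (142, 227), (138, 177), (209, 187)]
-1 [(264, 194), (197, 184), (193, 135), (262, 144)]
```

View pics/o10.png

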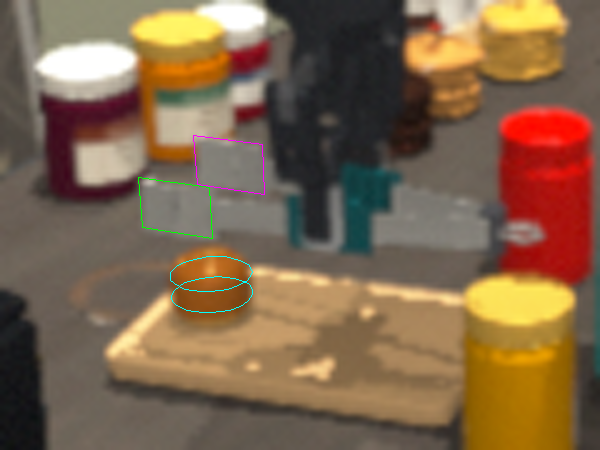

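The cups again fit the outlines and stand right above the roll (211,285). Descending slowly.

Request:
carry_out:
  rows: "0.61 -0.02 0.02 0.3 0; 0.61 0 0 0.3 0; 0.61 0 0 0.3 0; 0.61 0 0 0.2 0; 0.61 0 0 0 0; 0.61 0 0 0 0"

```text
clock: 19.6
eef_pos: [582.1, 125.3, 66.5]
tcp_rot: [-3.142, -0.0, 0.146]
contact_force: [0.4, 0.5, -1.8]
opening: 0.608
```

```bash
python3 -c "
from h import *
plan(582.4,125.2,42.4)
s=r.sense()
cv2.imwrite('pics/s11f.png',r.grab_frame('side'))
ov('pics/s11f.png',s['eef_pos'],s['tcp_rot'][2],'pics/o11.png',(180,170,300,260))"
```

```text
clk 19.60 tcp [582.1 125.3  66.5] rot [-3.142 -0.     0.146] op 0.608 F [ 0.4  0.5 -1.8]
total units tool xyz now [0.01 0.01 0.8 ]
1 [(218, 294), (148, 282), (144, 232), (214, 243)]
-1 [(269, 247), (202, 237), (199, 189), (266, 198)]
```

View pics/o11.png

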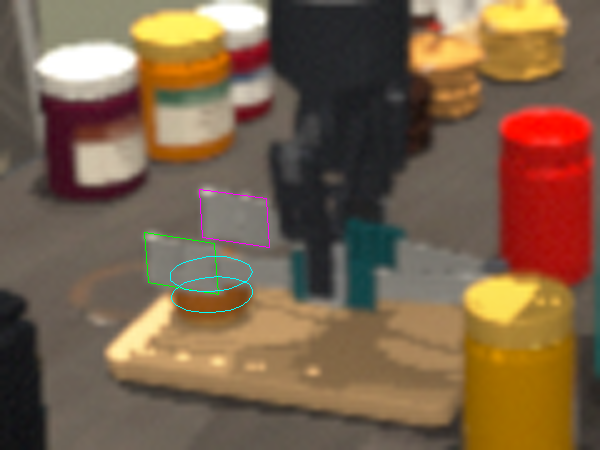

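The cups now straddle the top of the roll with no contact force. Going down the rest.

Request:
carry_out:
  rows: "0.61 0 0 0.2 0; 0.61 0 0 0.2 0; 0.61 0 0 0.2 0; 0.61 0 0 0.2 0; 0.61 0 0 0 0; 0.61 0 0 0 0"

```text
clock: 20.4
eef_pos: [582.0, 125.3, 42.4]
tcp_rot: [-3.142, -0.0, 0.146]
contact_force: [0.0, 0.2, -1.6]
opening: 0.614
```

```bash
python3 -c "
from h import *
plan(582.4,125.2,42.4)
s=r.sense()
cv2.imwrite('pics/s12f.png',r.grab_frame('side'))
ov('pics/s12f.png',s['eef_pos'],s['tcp_rot'][2],'pics/o12.png',(180,170,300,260))"
```

```text
clk 20.40 tcp [582.  125.3  42.4] rot [-3.142 -0.     0.146] op 0.614 F [ 0.   0.2 -1.6]
total units tool xyz now [ 0.01  0.01 -0.  ]
1 [(220, 333), (151, 322), (147, 272), (217, 284)]
-1 [(271, 284), (204, 274), (201, 227), (269, 237)]
```

View pics/o12.png

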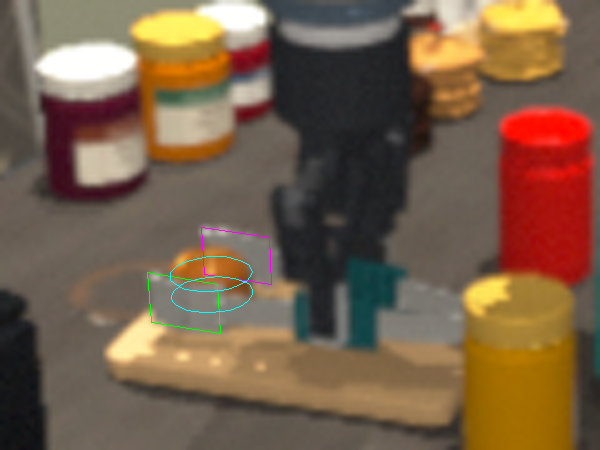

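The cups are on both sides of the roll, nothing is being pushed, and the roll has not moved. Closing.

Request:
carry_out:
  rows: "0.55 0 0 0 0; 0.52 0 0 0 0; 0.48 0 0 0 0; 0.44 0 0 0 0; 0.4 0 0 0 0; 0.36 0 0 0 0; 0.3 0 0 0 0; 0.3 0 0 0 0; 0.3 0 0 0 0"
  newtons: 40

```text
clock: 21.58
eef_pos: [582.1, 125.3, 42.4]
tcp_rot: [-3.142, -0.0, 0.146]
contact_force: [0.2, -0.9, 1.9]
opening: 0.469
```

Request:
carry_out:
  rows: "0.3 0 0 -0.2 0; 0.3 0 0 -0.3 0; 0.3 0 0 -0.3 0; 0.3 0 0 -0.3 0; 0.3 0 0 0 0; 0.3 0 0 0 0"

```text
clock: 22.32
eef_pos: [581.9, 125.3, 75.4]
tcp_rot: [-3.142, 0.0, 0.146]
contact_force: [0.2, 1.5, -1.3]
opening: 0.469
```

```bash
python3 -c "
from h import *
plan(582.4,125.2,170)
s=r.sense()
cv2.imwrite('pics/s13f.png',r.grab_frame('side'))
ov('pics/s13f.png',s['eef_pos'],s['tcp_rot'][2],'pics/o13.png',(180,170,300,260),hw=23)"
```

```text
clk 22.32 tcp [581.9 125.3  75.4] rot [-3.142  0.     0.146] op 0.469 F [ 0.2  1.5 -1.3]
total units tool xyz now [ 0.02  0.01 -3.15]
1 [(225, 272), (155, 261), (152, 211), (222, 222)]
-1 [(262, 239), (194, 229), (190, 180), (259, 190)]
```

View pics/o13.png

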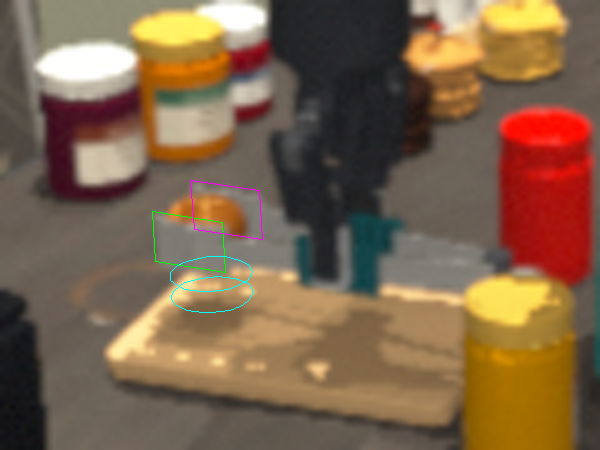

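The roll (207,215) is lifted between the cups, with the opening at 0.469, about 41 mm, as expected. Lifting to the final height.

Request:
carry_out:
  rows: "0.3 0 0 -0.3 0; 0.3 0 0 -0.4 0; 0.3 0 0 -0.5 0; 0.3 0 0 -0.5 0; 0.3 0 0 -0.5 0; 0.3 0 0 -0.4 0; 0.3 0 0 -0.3 0; 0.3 0 0 -0.1 0; 0.3 0 0 0 0; 0.3 0 0 0 0; 0.3 0 0 0 0; 0.3 0 0 0 0"

```text
clock: 23.88
eef_pos: [581.8, 125.3, 165.1]
tcp_rot: [3.142, 0.001, 0.146]
contact_force: [0.4, 0.5, -1.5]
opening: 0.471
```

```bash
python3 -c "
from h import *
plan(582.4,125.2,165)
s=r.sense()
im=r.grab_frame('side');cv2.imwrite('pics/s14f.png',im)
p=s['eef_pos'];ov('pics/s14f.png',p,s['tcp_rot'][2],'pics/o14.png',(170,130,330,270),hw=23,bun=(666.5,137.5,p[2]-9.4))
cv2.imwrite('pics/t14.png',r.grab_frame('top'))"
```

```text
clk 23.88 tcp [581.8 125.3 165.1] rot [3.142e+00 1.000e-03 1.460e-01] op 0.471 F [ 0.4  0.5 -1.5]
total units tool xyz now [0.02 0.   0.  ]
1 [(265, 319), (194, 310), (190, 257), (262, 265)]
-1 [(304, 290), (234, 282), (230, 230), (300, 239)]
```

View pics/o14.png

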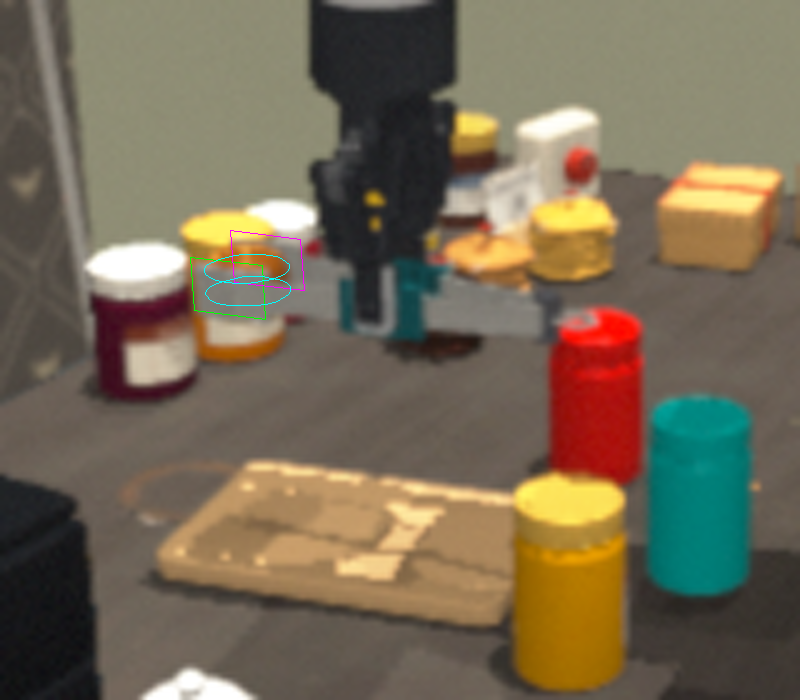

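View pics/t14.png

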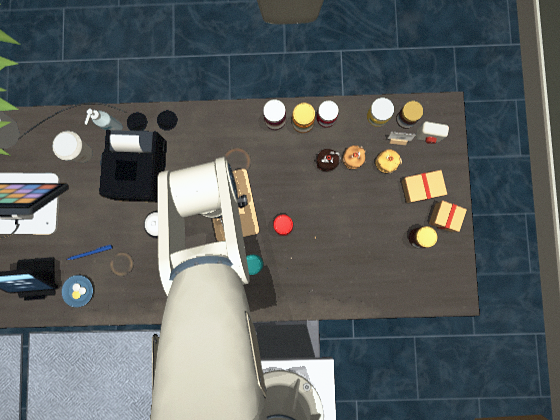

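The board is empty, the roll is between the cups (265,265) at about z 156 mm, and the honey jar stands upright off the board. The bell, cookies and fig jar are where they were. Handing in.

```bash
python3 -c "
from h import *
print(r.sign_off()); print(r.sense()['opening'])"
```

```text
the job is handed in; nothing more can be done
None
the job is handed in; nothing more can be done
```

The job is handed in at about 24 s of the 64 s allowed; sign-off gives no verdict.

**Jar:** I stood the honey jar on the worktop at about (445, 185) mm, near-left of the board, and released it. In the last side picture it is upright and clear of the board.

**Tongs and roll:** I picked up the tongs by their grip plates, lowered the part-closed tips around the roll, closed them and lifted.

**Last checks:**
- **Gripper:** it still holds the tongs. The opening of 0.471 is about 41 mm, which is the width given for closed on the roll.
- **Roll height:** it should be about 156 mm up, worked out from the arm's position rather than measured directly.
- **Roll position:** the last side picture shows it between the tips, although the near tip partly hides it and an orange-topped jar stands right behind it.
- **Bystanders:** the cookie stack and fig jar are in the same place in the first and last top pictures. The bell also looks unmoved, but the arm partly hid it in the last one.

**Disagreement between views:** the top and side cameras differed by about 5 to 7 mm on where the roll was. I used a point between them, and the tips went down on either side of the roll without touching it.

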